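# Pick the full pepper mill by weight and hold it slanted over the bowl

## Task

Two pepper mills that look alike stand in the caddy on the worktop; one is full and clearly heavier, the other is empty. Find out by lifting which one is full, draw it up out of its cup and hold it over the small bowl, slanted about halfway between upright and lying down, its foot raised just above the middle of the bowl without touching it. Finish still holding it there; the empty mill must finish standing in its cup, and the bowl, the salt shaker and the rest stay as they are.

Things in the scene. Friction and masses are not known exactly. Their poses are not given: they have to be found in the camera images.
- mill_a: one of two like dark brown wooden pepper mills in the caddy, 220 mm tall: body 58 mm wide at the foot, narrower waist, rounded head from 159 to 209 mm above the foot, widest (51 mm) at 176 mm, small knob above it; a mill in its cup reaches 232 mm above the worktop. One stiff piece; can be pinched from above by the head. Origin: centre of the underside of the foot; z runs up its axis to the knob
- mill_b: the other pepper mill, alike in shape and look; origin and axes as for mill_a. Of the two, the full mill weighs 0.38 to 0.46 kg and the empty one 0.14 to 0.18 kg; which is full cannot be seen, and which stands in which cup is drawn at random
- caddy: wooden tray, 256 mm long (its y), 96 mm wide (its x), fixed to the worktop; three steel cups in a row along its y, 78 mm apart: mills in the outer cups (66 mm inside, 4 mm play all round), salt shaker in the middle one. Cup floors 12 mm, cup rims 57 mm above the worktop. Origin: centre of its underside
- cup_left (a point): centre of the floor of the outer cup on the caddy's +y side, 45 mm below the rim
- cup_right (a point): centre of the floor of the outer cup on the caddy's -y side, 45 mm below the rim
- salt: small glass salt shaker with a grey cap, 44 mm wide and 90 mm tall, standing in the middle cup of the caddy; origin: centre of its underside
- bowl: small white bowl, 115 mm across the rim and 52 mm high, loose, standing on the pale marble board (26 mm thick); origin: centre of its underside, z up
- garlic: bulb of garlic, about 60 mm, on the marble board; origin: its underside
- tomato_tin: low tin, 75 mm wide and 58 mm tall, standing on the worktop; origin: centre of its underside
There are look-alikes about, which are no part of the job. Of the things that look like the bowl, the middle-sized one is meant.

How it is judged:
On the way:
1. a mill is drawn up out of its cup, its foot clear of the rim (((z of mill_a in the frame of caddy above 0.06 m and contact force between the fingers and mill_a above 1 N) or (z of mill_b in the frame of caddy above 0.06 m and contact force between the fingers and mill_b above 1 N))), for 0.1 s.
At the end, for the whole second after the job is handed in: One mill held still, 30 to 60 degrees from vertical, foot within 45 mm of the bowl's middle, 8 to 138 mm above its rim, touching no bowl, caddy or mill; the other stands let go in an outer cup and is the empty one (rests with under 2.7 N); salt in the middle cup; bowl within 30 mm of its start (((angle between mill_a's own z axis and vertical between 0.52 and 1.05 rad and horizontal distance between mill_a and bowl below 0.045 m and z of mill_a in the frame of bowl between 0.06 and 0.19 m and contact force between the fingers and mill_a above 2 N and contact force between mill_a and bowl below 0.3 N and contact force between mill_a and caddy below 0.3 N and linear speed of mill_a below 0.03 m/s and angle between mill_b's own z axis and vertical below 0.2 rad and z of mill_b in the frame of caddy below 0.02 m and (horizontal distance between mill_b and cup_left below 0.015 m or horizontal distance between mill_b and cup_right below 0.015 m) and contact force between the fingers and mill_b below 0.3 N and contact force between mill_b and caddy between 0.6 and 2.7 N) or (angle between mill_b's own z axis and vertical between 0.52 and 1.05 rad and horizontal distance between mill_b and bowl below 0.045 m and z of mill_b in the frame of bowl between 0.06 and 0.19 m and contact force between the fingers and mill_b above 2 N and contact force between mill_b and bowl below 0.3 N and contact force between mill_b and caddy below 0.3 N and linear speed of mill_b below 0.03 m/s and angle between mill_a's own z axis and vertical below 0.2 rad and z of mill_a in the frame of caddy below 0.02 m and (horizontal distance between mill_a and cup_left below 0.015 m or horizontal distance between mill_a and cup_right below 0.015 m) and contact force between the fingers and mill_a below 0.3 N and contact force between mill_a and caddy between 0.6 and 2.7 N)) and contact force between mill_a and mill_b below 0.3 N and angle between salt's own z axis and vertical below 0.25 rad and horizontal distance between salt and caddy below 0.015 m and angle between bowl's own z axis and vertical below 0.1 rad and distance of bowl from where it was at the start of the episode below 0.03 m); the arm keeps its last pose, push and grip.
It fails at once if the bowl is pushed more than 30 mm or tipped (distance of bowl from where it was at the start of the episode above 0.03 m or angle between bowl's own z axis and vertical above 0.3 rad).
It fails at once if the garlic or the tin is pushed away (distance of any of garlic, tomato_tin from where it was at the start of the episode above 0.04 m).
It also fails if it takes over 54 s, if anything falls off the work surface, if the arm or the gripper's body presses on something with over 40 N, if the wrist force passes 120 N, or if a joint passes its speed limit or range.

## Robot

A 7-joint arm with a two-finger parallel gripper is mounted at the origin on a cart in front of the work surface, level with it; the furniture and walls round the work are solid. World frame = base frame: x ahead of the robot, y to its left, z up, the work surface at z = 0. Lengths are in m, angles in rad, forces in N, time in s.
With the tool pointing down it reaches from about 0.4 to 0.85 m from the base axis. Payload 4.5 kg.
Tool frame: the origin (TCP) lies where the fingers leave the gripper's body, on its centre line; the fingertips stand 64 mm ahead of it and the grasp point (between the pads) lies 45 mm ahead of it; z points along the fingers, y is the direction in which the jaws open and shut (so a half turn about z gives the same grasp; the last joint's range is limited). The gripper opens to 88 mm and grips with 3 to 60 N. Pads are 18 mm wide; open, the fingers measure 123 mm over their backs; the gripper's body (75 mm by 187 mm) begins 45 mm behind the grasp point.
Start: joints at [1.319, 0.689, -0.195, 1.565, 0.157, 0.902, -0.215], TCP at [0.176, -0.6, 0.303] pointing down, gripper open.
Joint ranges: [-3.01, 3.01], [-0.46, 2.08], [-1.47, 1.51], [0.13, 2.56], [-1, 4.14], [0.04, 2.09], [-2.66, 2.66]. Speed limits (rad/s): [2.57, 2.57, 3.14, 3.14, 3.14, 3.14, 3.14].

## Interface

Orientations are given as a unit quaternion [x, y, z, w].
In Python, from plant import monitor, snapshot, workorder, finder gives the robot as it stands.
- The arm moves only by the tool carry_out, never from a script. Its argument "motion" is one flat list of numbers, 6 for each row, row after row: the shift along the tool's x, y, z in cm, then the turn, a rotation vector about the tool's x, y, z in rad. In form: [x, y, z, rx, ry, rz, x, y, z, rx, ry, rz, ...]. A call has 1 to 8 rows; each row shifts and turns the commanded pose from where the row before left it, along the tool's axes as they then stand; what a row does not reach is not made up. A row lasts 1/8 s, in which the tool goes at most 62.5 mm and 10.7 degrees, less where a joint would pass 70% of its speed; a pose out of reach is approached as far as the arm can. A call with a gripper value outside its range is refused whole. "hand" is the finger opening in cm, from 0 to 8.81, set as the call begins (left out, the last holds). The fingers move at their own pace and stop on an object; "grip_force" is the grip in N (left out, the last holds). Time passes only in rows, so rows that do not move let the fingers close. It gives the time, the measured TCP pose, the force and the opening at its end, in the units of the state.
- monitor.get_state(): the state, without advancing time (a new reading comes with each control period).
- snapshot(name): name is "side" or "top" or "wrist"; returns a dict with "frame" (480x640x3 uint8, red, green, blue), "range_z" (480x640 float32, m along the optical axis (not along the pixel's ray), 0 where there is no reading), "fx", "fy", "cx", "cy" (pixels), "rvec" (rotation vector, rad) and "tvec" (3), from world to camera coordinates, as OpenCV has them; the wrist camera has in their place "hand_eye" (4x4, takes a point from camera to tool coordinates, whose origin is the TCP and whose axes are the flange's). Camera axes: x right, y down, z forward; pixel columns grow to the right and rows downward; lengths in m; the calibration is good to about 2 mm. A picture is of the moment at which its call begins: read the wrist's pose just before it.
- workorder.finish_job(): hands the job in, once; it reports no verdict.
Trained networks look in a picture, given as the dict that the camera call returned (one of the last four; its "shot" number tells which), for a name from the list of things; names that differ only in an ending like _2 or _b are one class to them, and where a whole thing is asked for, a point or a joint stands for the part that bears it (a point fixed in the world has none). Each returns a list of dicts, best first, with "p" (0 to 1); they miss things now and then, are a little off and sometimes report something else, mostly with a low value. They report only what shows in the picture. A call takes as long as a camera call. They do not tell look-alikes from the thing itself.
- finder.masks_of(picture, thing): "pixels" (480x640 bool, what is visible of it) and "extent" ([left, top, right, bottom] in pixels, round what is visible of it).
The state is a dict: "clock": time; "q": joint angles; "qd": joint speeds; "joint_torque": joint torques, N m; "tool_pos": TCP position; "eef_rot": TCP orientation; "contact_force": force on the tool from outside, world axes, zero at the start; "moment": the same for the moment, N m; "opening": opening from 0.0 (shut) to 1.0 (fully open).
Only numpy, scipy, OpenCV 4.12 (cv2) and the standard library are available. Lean on these libraries where they do the work, as an engineer would, in place of code of your own. Each camera call takes 0.05 s, during which the arm holds its last target. There are 200 camera calls.

## Working session

There is one attempt and no reset: what is moved stays moved. The work goes in short steps, Python scripts to look and compute and a tool call to move; the robot and the scene stay as the last step left them, time stands still between calls to the robot, and variables do not carry over. Pictures are saved under pics/ and viewed, about 8 in all and at most 12, crops included, and the job is handed in when it is done.

Besides the shell and the picture viewer there is one more tool, called after "Emit:" by a JSON object that holds its "op" and its "data". carry_out: Moves the arm, as the interface text tells. Its arguments: {"type":"object","properties":{"motion":{"type":"array"},"hand":{"type":"number"},"grip_force":{"type":"number"}},"required":["motion"]}

```bash
mkdir -p pics; ls; cat > h.py <<'E'
import numpy as np, cv2
from scipy.spatial.transform import Rotation as R
from plant import monitor, snapshot, workorder, finder
def world(p):
    "HxWx3 world points of a side/top/wrist picture"
    z=p["range_z"]; v,u=np.mgrid[:480,:640]
    c=np.stack([(u-p["cx"])/p["fx"]*z,(v-p["cy"])/p["fy"]*z,z],-1)
    if "rvec" in p:
        M=cv2.Rodrigues(np.array(p["rvec"],float))[0]; w=(c-np.array(p["tvec"]).ravel())@M
    else:
        s=p["state"]; H=np.array(p["hand_eye"]); t=c@H[:3,:3].T+H[:3,3]
        w=t@R.from_quat(s["eef_rot"]).as_matrix().T+np.array(s["tool_pos"])
    w[z==0]=np.nan
    return w
def save(p,n): cv2.imwrite("pics/"+n+".png",p["frame"][...,::-1])
def show(s):
    for k in ["clock","q","tool_pos","eef_rot","contact_force","moment","opening"]: print(k,np.round(s[k],4))
E
python3 - <<'E'
from h import *
show(monitor.get_state())
for n in ["top","side"]:
    p=snapshot(n); save(p,n+"0"); w=world(p)
    for t in ["mill_a","caddy","salt","bowl","garlic","tomato_tin"]:
        for m in finder.masks_of(p,t):
            q=w[m["pixels"]]; q=q[~np.isnan(q[:,0])]
            if len(q): print(n,t,round(m["p"],2),m["extent"],np.round(np.percentile(q,[2,50,98],axis=0),3).tolist())
E
```

```text
pics
clock 0.0
q [ 1.3188  0.69   -0.1945  1.5664  0.1573  0.9025 -0.2151]
tool_pos [ 0.176  -0.5992  0.3019]
eef_rot [ 9.898e-01  1.425e-01 -2.000e-04 -9.000e-04]
contact_force [ 0.356   0.287  -0.1217]
moment [ 0.0608  0.0205 -0.0024]
opening 1.0014
top mill_a 0.68 [150.8, 204.7, 194.0, 239.6] [[0.498, -0.091, 0.026], [0.517, -0.077, 0.197], [0.548, -0.046, 0.23]]
top mill_a 0.64 [228.6, 207.4, 262.8, 243.4] [[0.497, -0.244, 0.025], [0.514, -0.226, 0.203], [0.542, -0.198, 0.231]]
top caddy 0.59 [164.1, 210.2, 273.6, 251.3] [[0.478, -0.265, 0.007], [0.505, -0.143, 0.016], [0.571, -0.022, 0.06]]
top bowl 0.81 [218.4, 148.4, 255.9, 177.3] [[0.646, -0.214, 0.003], [0.685, -0.177, 0.014], [0.714, -0.144, 0.037]]
top bowl 0.7 [309.9, 211.3, 364.1, 263.7] [[0.454, -0.462, 0.034], [0.509, -0.411, 0.047], [0.557, -0.36, 0.079]]
top bowl 0.7 [446.6, 228.8, 511.7, 298.4] [[0.376, -0.797, 0.011], [0.446, -0.739, 0.028], [0.511, -0.659, 0.069]]
top garlic 0.81 [345.6, 281.6, 374.2, 306.9] [[0.344, -0.488, 0.047], [0.37, -0.462, 0.066], [0.395, -0.438, 0.081]]
top tomato_tin 0.71 [225.2, 276.9, 
[... 325 characters left out ...]
 caddy 0.86 [306.5, 268.7, 355.9, 349.5] [[0.481, -0.241, 0.008], [0.532, -0.054, 0.024], [0.573, -0.011, 0.059]]
side bowl 0.96 [317.4, 225.7, 359.1, 250.2] [[0.455, -0.459, 0.046], [0.478, -0.43, 0.068], [0.562, -0.358, 0.08]]
side bowl 0.95 [330.7, 179.9, 378.6, 215.4] [[0.379, -0.799, 0.006], [0.444, -0.742, 0.049], [0.509, -0.65, 0.069]]
side bowl 0.89 [242.0, 286.1, 275.5, 310.2] [[0.637, -0.217, 0.007], [0.684, -0.197, 0.026], [0.718, 0.234, 0.247]]
side garlic 0.74 [378.5, 221.1, 400.3, 243.8] [[0.349, -0.464, 0.037], [0.373, -0.443, 0.059], [0.398, -0.43, 0.078]]
side tomato_tin 0.81 [378.6, 271.6, 415.4, 310.9] [[0.348, -0.232, 0.004], [0.384, -0.174, 0.047], [0.418, -0.159, 0.06]]
```

View pics/top0.png

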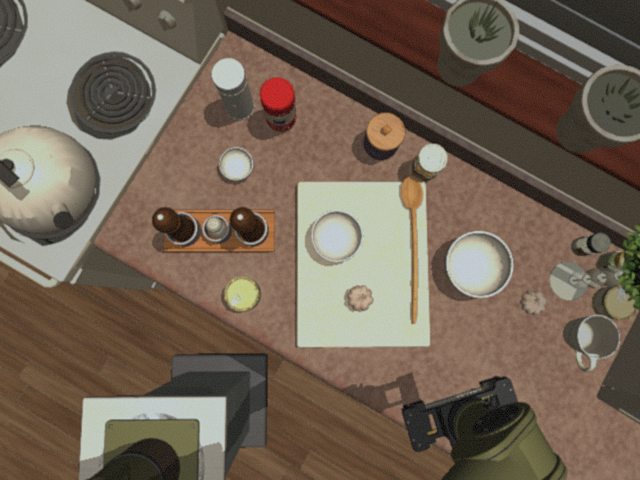

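View pics/side0.png

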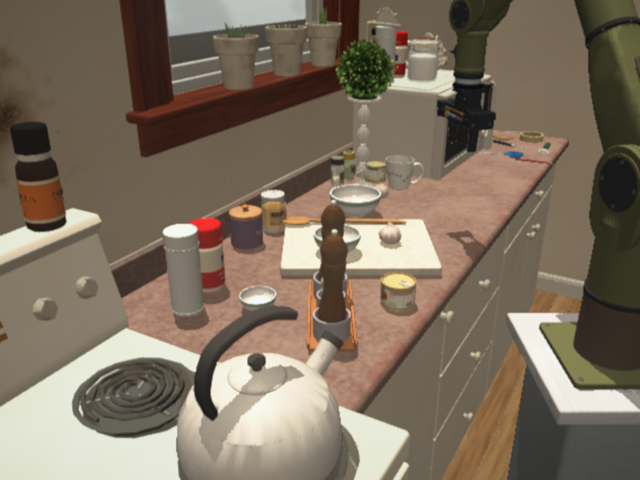

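```bash
python3 - <<'E'
from h import *
for n in ["top","side"]:
    p=snapshot(n); w=world(p).reshape(-1,3)
    for zc,lo,hi,(x0,x1,y0,y1) in [("head",.165,.225,(.45,.6,-.3,.0)),("rim",.070,.09,(.42,.6,-.5,-.33)),("cup",.05,.062,(.45,.6,-.3,.02))]:
        q=w[(w[:,2]>lo)&(w[:,2]<hi)&(w[:,0]>x0)&(w[:,0]<x1)&(w[:,1]>y0)&(w[:,1]<y1)]
        if zc=="head":
            for s in (q[q[:,1]<-.14],q[q[:,1]>-.14]): print(n,zc,len(s),np.round(np.percentile(s,[1,50,99],axis=0),3).tolist())
        elif len(q): print(n,zc,len(q),np.round(np.percentile(q,[1,50,99],axis=0),3).tolist(), np.round(cv2.fitEllipse(q[:,:2].astype(np.float32)*1000),1) if 0 else "")
    # tall things overview
    q=w[(w[:,2]>.1)&(w[:,0]>.2)&(w[:,0]<.9)&(w[:,1]>-.9)&(w[:,1]<.5)]
    H,_,_=np.histogram2d(q[:,0],q[:,1],bins=[np.arange(.2,.91,.1),np.arange(-.9,.51,.1)])
    print(H.astype(int))
E
```

```text
top head 526 [[0.496, -0.243, 0.167], [0.516, -0.223, 0.211], [0.544, -0.195, 0.223]]
top head 567 [[0.498, -0.09, 0.166], [0.517, -0.073, 0.209], [0.544, -0.044, 0.222]]
top rim 307 [[0.448, -0.467, 0.07], [0.51, -0.411, 0.077], [0.562, -0.354, 0.082]] 
top cup 546 [[0.489, -0.253, 0.05], [0.513, -0.14, 0.057], [0.561, -0.032, 0.061]] 
[[   0    0 1580 2206    0    0    0    0    0    0    0    0    0    0]
 [ 383    0    0    0    0    0    0    0    0    0    0    0    0    0]
 [ 610    0    0    0    0    0   48    0   32    0    0    0    0    0]
 [1462  753    0    0    0    0  533   82  686    0  808 1869   11    0]
 [3542 6237 1405  251    0    0    0    0    0    0 1309 1948    2    0]
 [ 469 5399 5810 4642  360  175  554  225    0    0   95  624   29    0]
 [   0   33  183 3222 3888  685  689  740    0    0    0    0    0    0]]
side head 592 [[0.499, -0.22, 0.167], [0.524, -0.2, 0.199], [0.547, -0.188, 0.223]]
side head 810 [[0.501, -0.068, 0.165], [0.525, -0.046, 0.198], [0.547, -0.036, 0.223]]
side rim 188 [[0.452, -0.463, 0.07], [0.48, -0.409, 0.075], [0.564, -0.355, 0.081]] 
side cup 516 [[0.492, -0.234, 0.05], [0.536, -0.045, 0.056], [0.563, -0.022, 0.062]] 
[[   0    0  544 1115    0    0    0    0    0    0    0    0    0    0]
 [ 379    0    0    0    0    0    0    0    0    0    0    0    0    0]
 [ 656    0    0    0    0    0    9    0    6    0    0    0    0    0]
 [ 229  130    0    0    0    0  342  302 1476    0  861 1957 1919    0]
 [1942 2888  292   56    0    0    0    0    0    0   55 3665 5818    0]
 [ 277  996 2654 3146  137   18  567   68    0    0    0  316 1050    0]
 [   0    0  610 3134 4534 1764  339 1529    0    0    0    0    0    0]]
```

```bash
cat >> h.py <<'E'
def pose(az,tilt):
    "tool y level along azimuth az (deg), tool z down, then tilted by tilt so that z points outward"
    a=np.radians(az); y=np.array([np.cos(a),np.sin(a),0]); z=np.array([0,0,-1.]); x=np.cross(y,z)
    return R.from_matrix(np.stack([x,y,z],1))*R.from_rotvec([-np.radians(tilt),0,0])
def plan(pos,az,tilt=0,n=None,start=None):
    s=monitor.get_state()
    p0,r0=start if start else (np.array(s["tool_pos"]),R.from_quat(s["eef_rot"]))
    r1=pose(az,tilt); d=np.array(pos)-p0; rv=(r0.inv()*r1).as_rotvec()
    n=n or int(max(np.ceil(np.linalg.norm(d)/.05),np.ceil(np.linalg.norm(rv)/.15),1))
    print(n,"rows, total turn",np.round(rv,3))
    for i in range(n):
        ri=r0*R.from_rotvec(rv*i/n); print(np.round(ri.inv().apply(d/n)*100,1).tolist(),np.round(rv/n,3).tolist())
    return np.array(pos),r1
E
python3 -c "
from h import *
plan((.384,-.311,.30),-39,45,n=10)"
```

```text
10 rows, total turn [-0.761  0.237 -0.573]
[2.8, -2.2, 0.0] [-0.076, 0.024, -0.057]
[2.9, -2.0, -0.1] [-0.076, 0.024, -0.057]
[3.0, -1.8, -0.1] [-0.076, 0.024, -0.057]
[3.1, -1.6, -0.2] [-0.076, 0.024, -0.057]
[3.2, -1.4, -0.2] [-0.076, 0.024, -0.057]
[3.3, -1.2, -0.3] [-0.076, 0.024, -0.057]
[3.4, -1.0, -0.3] [-0.076, 0.024, -0.057]
[3.5, -0.8, -0.3] [-0.076, 0.024, -0.057]
[3.5, -0.6, -0.2] [-0.076, 0.024, -0.057]
[3.5, -0.4, -0.2] [-0.076, 0.024, -0.057]
```

Emit:
{"op": "carry_out", "data": {"motion": [2.8,-2.2,0,-0.076,0.024,-0.057,2.9,-2.0,-0.1,-0.076,0.024,-0.057,3.0,-1.8,-0.1,-0.076,0.024,-0.057,3.1,-1.6,-0.2,-0.076,0.024,-0.057,3.2,-1.4,-0.2,-0.076,0.024,-0.057,3.3,-1.2,-0.3,-0.076,0.024,-0.057,3.4,-1.0,-0.3,-0.076,0.024,-0.057,3.5,-0.8,-0.3,-0.076,0.024,-0.057]}}

```text
clock: 1.8
tool_pos: [0.2853, -0.4337, 0.2973]
eef_rot: [0.933, 0.298, 0.074, 0.188]
contact_force: [0.5, -0.6, -0.9]
opening: 0.998
```

Emit:
{"op": "carry_out", "data": {"motion": [3.5,-0.6,-0.2,-0.076,0.024,-0.057,3.5,-0.4,-0.2,-0.076,0.024,-0.057,0,0,0,0,0,0,0,0,0,0,0,0]}}

```text
clock: 2.3
tool_pos: [0.2975, -0.4132, 0.2934]
eef_rot: [0.922, 0.318, 0.072, 0.206]
contact_force: [0.5, -0.6, -0.1]
opening: 0.999
```

```bash
python3 -c "
from h import *
s=monitor.get_state(); show(s); print((R.from_quat(s['eef_rot']).inv()*pose(-39,45)).as_rotvec())
plan((.46,-.19,.40),-22)"
```

```text
clock 2.3
q [ 1.1015  0.493  -0.3813  2.2473  1.643   0.2205 -1.6996]
tool_pos [ 0.2975 -0.4132  0.2934]
eef_rot [0.9225 0.3181 0.0721 0.2065]
contact_force [ 0.5398 -0.5969 -0.0579]
moment [ 0.2063  0.2503 -0.0362]
opening 0.9987
[-0.34270881  0.1290815  -0.18638708]
6 rows, total turn [ 0.431  0.114 -0.514]
[4.4, -0.4, -2.1] [0.072, 0.019, -0.086]
[4.5, -0.2, -2.0] [0.072, 0.019, -0.086]
[4.5, 0.1, -1.9] [0.072, 0.019, -0.086]
[4.5, 0.3, -1.9] [0.072, 0.019, -0.086]
[4.5, 0.6, -1.8] [0.072, 0.019, -0.086]
[4.5, 0.9, -1.8] [0.072, 0.019, -0.086]
```

```bash
cat > kin.py <<'E'
import numpy as np, itertools
from scipy.spatial.transform import Rotation as R
from scipy.optimize import least_squares
D=[([1.3188,.69,-.1945,1.5664,.1573,.9025,-.2151],[.176,-.5992,.3019],[.9898,.1425,-.0002,-.0009]),
   ([1.1015,.493,-.3813,2.2473,1.643,.2205,-1.6996],[.2975,-.4132,.2934],[.9225,.3181,.0721,.2065])]
lo=np.array([-3.01,-.46,-1.47,.13,-1,.04,-2.66]);hi=np.array([3.01,2.08,1.51,2.56,4.14,2.09,2.66])
def frames(q,s,c0=0,c7=0):
    A=R.from_euler('z',s[0]*q[0]+c0)*R.from_euler('y',q[1]); B=A*R.from_euler('z',s[1]*q[2])
    C=B*R.from_euler('y',q[3]); W=C*R.from_euler('z',s[2]*q[4]); T=W*R.from_euler('y',q[5])
    return B,C,T,T*R.from_euler('z',s[3]*q[6]+c7)
if __name__=="__main__":
    out=[]
    for s in itertools.product([1,-1],repeat=4):
        f=lambda c:np.concatenate([(R.from_quat(o).inv()*frames(q,s,*c)[3]).as_rotvec() for q,p,o in D])
        for c7 in (0,1.57,3.14,-1.57):
            r=least_squares(f,[0,c7]); out.append((r.cost,s,r.x))
    out.sort(key=lambda o:o[0])
    for o in out[:4]: print(o)
    _,s,c=out[0]
    M=[];b=[]
    for q,p,o in D:
        B,C,T,F=frames(q,s,*c); e=np.eye(3)
        M.append(np.stack([e[2],B.apply(e[2]),C.apply(e[2]),T.apply(e[2]),B.apply(e[0])-C.apply(e[0])],1)); b.append(p)
    for k in (4,5):
        x,res,rk,_=np.linalg.lstsq(np.vstack(M)[:,:k],np.concatenate(b),rcond=None); print(np.round(x,4),res,rk)
E
python3 kin.py
```

```text
(np.float64(1.1305107830535729e-08), (-1, -1, -1, -1), array([-1.77970686e-04,  1.57061497e+00]))
(np.float64(1.1305107830569739e-08), (-1, -1, -1, -1), array([-1.77971378e-04,  1.57061497e+00]))
(np.float64(1.1305107830587184e-08), (-1, -1, -1, -1), array([-1.77970923e-04,  1.57061497e+00]))
(np.float64(1.1305107833579585e-08), (-1, -1, -1, -1), array([-1.77965265e-04,  1.57061498e+00]))
[0.0905 0.7008 0.2363 0.2025] [0.00149643] 4
[-1.0253  0.4984 -0.3033 -0.6909  0.3866] [0.00018749] 5
```

Emit:
{"op": "carry_out", "data": {"motion": [4.4,-0.4,-2.1,0.072,0.019,-0.086,4.5,-0.2,-2.0,0.072,0.019,-0.086,4.5,0.1,-1.9,0.072,0.019,-0.086]}}

```text
clock: 2.68
tool_pos: [0.3522, -0.3485, 0.3273]
eef_rot: [0.904, 0.4, 0.039, 0.146]
contact_force: [0.9, -1.7, -0.1]
opening: 1.001
```

```bash
python3 -c "
from h import *
show(monitor.get_state())
plan((.46,-.19,.40),-22,0)"
```

```text
clock 2.675
q [ 1.0573  0.453  -0.595   2.1257  0.8408  0.4786 -0.9198]
tool_pos [ 0.3522 -0.3485  0.3273]
eef_rot [0.9041 0.3997 0.0386 0.1463]
contact_force [ 0.8972 -1.6832 -0.0888]
moment [ 0.0794  0.0802 -0.0541]
opening 1.0009
5 rows, total turn [ 0.288  0.1   -0.351]
[3.7, -0.1, -1.7] [0.058, 0.02, -0.07]
[3.8, 0.1, -1.7] [0.058, 0.02, -0.07]
[3.8, 0.3, -1.6] [0.058, 0.02, -0.07]
[3.8, 0.5, -1.5] [0.058, 0.02, -0.07]
[3.8, 0.6, -1.5] [0.058, 0.02, -0.07]
```

Emit:
{"op": "carry_out", "data": {"motion": [3.7,-0.1,-1.7,0.058,0.02,-0.07,3.8,0.1,-1.7,0.058,0.02,-0.07,3.8,0.3,-1.6,0.058,0.02,-0.07,3.8,0.5,-1.5,0.058,0.02,-0.07,3.8,0.6,-1.5,0.058,0.02,-0.07,0,0,0,0,0,0,0,0,0,0,0,0]}}

```text
clock: 3.55
tool_pos: [0.4607, -0.1887, 0.3998]
eef_rot: [0.829, 0.559, 0.001, 0.001]
contact_force: [0.3, -0.1, 0.4]
opening: 0.999
```

```bash
python3 - <<'E'
from h import *
s=monitor.get_state(); show(s)
p=snapshot("wrist"); p["state"]=s; save(p,"w1"); w=world(p)
for t in ["mill_a","bowl","salt","caddy"]:
    for m in finder.masks_of(p,t):
        q=w[m["pixels"]]; q=q[~np.isnan(q[:,0])]
        if len(q): print(t,round(m["p"],2),m["extent"],np.round(np.percentile(q,[2,50,98],axis=0),3).tolist())
        if t=="mill_a" and len(q): q=q[(q[:,2]>.16)&(q[:,2]<.226)];print("  head",np.round(np.percentile(q,[1,50,99],axis=0),3).tolist())
E
cat >> kin.py <<'E'
E
python3 - <<'E'
import sys; sys.path.insert(0,'.')
from kin import *
from plant import monitor
s=monitor.get_state()
D+=[([1.0573,.453,-.595,2.1257,.8408,.4786,-.9198],[.3522,-.3485,.3273],0),(s["q"],s["tool_pos"],0)]
M=[];b=[];e=np.eye(3)
for q,p,o in D:
    B,C,T,F=frames(q,(-1,)*4,0,1.5708); A=R.from_euler('z',-q[0])
    M.append(np.stack([e[2],A.apply(e[0]),B.apply(e[2]),B.apply(e[0]),C.apply(e[0]),C.apply(e[2]),T.apply(e[0]),T.apply(e[2])],1)); b.append(p)
M=np.vstack(M);b=np.concatenate(b)
for c in ([0,2,5,7],[0,2,3,4,5,7],[0,2,5,6,7],[0,2,3,4,5,6,7],range(8)):
    c=list(c);x,res,rk,sv=np.linalg.lstsq(M[:,c],b,rcond=None);print(c,np.round(x,4),np.abs(M[:,c]@x-b).max(),sv[-1])
E
```

```text
clock 3.55
q [ 0.8743  0.5164 -0.9163  1.783   0.4642  1.0716 -0.5919]
tool_pos [ 0.4607 -0.1887  0.3998]
eef_rot [8.291e-01 5.591e-01 5.000e-04 1.300e-03]
contact_force [ 0.3006 -0.0623  0.3545]
moment [-0.0588  0.0185 -0.0043]
opening 0.9992
mill_a 0.78 [353.1, 159.5, 441.0, 254.9] [[0.499, -0.232, 0.026], [0.519, -0.204, 0.204], [0.545, -0.19, 0.231]]
  head [[0.497, -0.235, 0.163], [0.519, -0.207, 0.21], [0.544, -0.191, 0.221]]
mill_a 0.75 [292.2, 0.0, 375.5, 77.6] [[0.499, -0.088, 0.023], [0.516, -0.076, 0.205], [0.543, -0.055, 0.227]]
  head [[0.498, -0.088, 0.164], [0.516, -0.075, 0.21], [0.544, -0.054, 0.221]]
mill_a 0.7 [308.0, 397.7, 354.6, 434.0] [[0.347, -0.477, 0.048], [0.374, -0.452, 0.064], [0.397, -0.435, 0.08]]
[0, 2, 5, 7] [0.1841 0.6551 0.2808 0.2271] 0.03355469962728863 0.23304097809686966
[0, 2, 3, 4, 5, 7] [ 0.2123  0.6493 -0.0479 -0.0203  0.3176  0.2595] 0.03161945547702266 0.07252340583561141
[0, 2, 5, 6, 7] [0.2007 0.6452 0.3256 0.0316 0.2026] 0.03368833938342497 0.23248489177851292
[0, 2, 3, 4, 5, 6, 7] [ 0.1617  0.6273  0.     -0.0287  0.3106  0.0291  0.176
[... 159 characters left out ...]
1216585423445Traceback (most recent call last):
  File "<stdin>", line 8, in <module>
    return _quantile_unchecked(
        a, q, axis, out, overwrite_input, method, keepdims, weights)
    return _ureduce(a,
                    func=_quantile_ureduce_func,
    ...<5 lines>...
                    overwrite_input=overwrite_input,
                    method=method)
    r = func(a, **kwargs)
    result = _quantile(arr,
                       quantiles=q,
    ...<2 lines>...
                       out=out,
                       weights=wgt)
    slices_having_nans = np.isnan(arr[-1, ...])
                                  ~~~^^^^^^^^^
IndexError: index -1 is out of bounds for axis 0 with size 0
```

```bash
python3 - <<'E'
import sys; sys.path.insert(0,'.')
from kin import *
D+=[([1.0573,.453,-.595,2.1257,.8408,.4786,-.9198],[.3522,-.3485,.3273],0),([.8743,.5164,-.9163,1.783,.4642,1.0716,-.5919],[.4607,-.1887,.3998],0)]
M=[];b=[];e=np.eye(3)
for q,p,o in D:
    B,C,T,F=frames(q,(-1,)*4,0,1.5708); A=R.from_euler('z',-q[0]); W=C*R.from_euler('z',-q[4])
    cols={'h':e[2],'Ay':A.apply(e[1]),'Bz':B.apply(e[2]),'Bx':B.apply(e[0]),'By':B.apply(e[1]),'Cx':C.apply(e[0]),'Cz':C.apply(e[2]),'Wy':W.apply(e[1]),'Tx':T.apply(e[0]),'Tz':T.apply(e[2])}
    M.append(np.stack(list(cols.values()),1)); b.append(p)
M=np.vstack(M);b=np.concatenate(b);n=list(cols)
base=['h','Bz','Cz','Tz']; ext=[k for k in n if k not in base]
res=[]
for k in range(0,4):
    for c in itertools.combinations(ext,k):
        ids=[n.index(i) for i in base+list(c)]
        x,_,_,sv=np.linalg.lstsq(M[:,ids],b,rcond=None); res.append((np.abs(M[:,ids]@x-b).max(),base+list(c),np.round(x,3)))
for r in sorted(res,key=lambda r:r[0])[:6]: print(r)
for r in [r for r in res if len(r[1])<7 and r[0]<.012]: print("small",r)
E
```

```text
(np.float64(5.906301715691287e-05), ['h', 'Bz', 'Cz', 'Tz', 'Ay', 'By', 'Wy'], array([ 0.347,  0.563,  0.345,  0.262, -0.019, -0.027, -0.   ]))
(np.float64(0.00011888579274499378), ['h', 'Bz', 'Cz', 'Tz', 'Ay', 'By', 'Tx'], array([ 0.348,  0.563,  0.345,  0.263, -0.019, -0.027, -0.   ]))
(np.float64(0.00017057768217704217), ['h', 'Bz', 'Cz', 'Tz', 'Ay', 'By'], array([ 0.347,  0.564,  0.345,  0.262, -0.019, -0.027]))
(np.float64(0.00017142418416749017), ['h', 'Bz', 'Cz', 'Tz', 'Ay', 'By', 'Cx'], array([ 0.347,  0.564,  0.345,  0.262, -0.019, -0.027,  0.   ]))
(np.float64(0.00017764625555599656), ['h', 'Bz', 'Cz', 'Tz', 'Ay', 'Bx', 'By'], array([ 0.347,  0.564,  0.345,  0.262, -0.019,  0.   , -0.027]))
(np.float64(0.004311696709998869), ['h', 'Bz', 'Cz', 'Tz', 'Bx', 'By', 'Wy'], array([ 0.345,  0.572,  0.344,  0.269, -0.013, -0.042,  0.002]))
small (np.float64(0.01016886461718225), ['h', 'Bz', 'Cz', 'Tz', 'Ay'], array([ 0.343,  0.576,  0.35 ,  0.271, -0.044]))
small (np.float64(0.005369691115776232), ['h', 'Bz', 'Cz', 'Tz', 'By'], array([ 0.332,  0.566,  0.334,  0.253, -0.042]))
small 
[... 646 characters left out ...]
 0.272, -0.044, -0.   ]))
small (np.float64(0.004341590969513892), ['h', 'Bz', 'Cz', 'Tz', 'Bx', 'By'], array([ 0.344,  0.571,  0.346,  0.268, -0.015, -0.041]))
small (np.float64(0.005373345320727252), ['h', 'Bz', 'Cz', 'Tz', 'By', 'Cx'], array([ 0.332,  0.566,  0.334,  0.253, -0.042,  0.   ]))
small (np.float64(0.005023650071012686), ['h', 'Bz', 'Cz', 'Tz', 'By', 'Wy'], array([ 0.335,  0.568,  0.333,  0.257, -0.043,  0.003]))
small (np.float64(0.005384620864291145), ['h', 'Bz', 'Cz', 'Tz', 'By', 'Tx'], array([ 0.326,  0.569,  0.338,  0.247, -0.04 ,  0.005]))
small (np.float64(0.011870170088298826), ['h', 'Bz', 'Cz', 'Tz', 'Wy', 'Tx'], array([ 0.225,  0.591,  0.362,  0.159, -0.031,  0.041]))
```

```bash
cat >> kin.py <<'E'
def fk(q):
    B,C,T,F=frames(q,(-1,)*4,0,1.5708); A=R.from_euler('z',-q[0])
    return A.apply([0,-.019,0])+B.apply([0,-.027,.564])+C.apply([0,0,.345])+T.apply([0,0,.262])+[0,0,.347],F
def jac(q):
    p,r=fk(q);J=np.zeros((6,7))
    for i in range(7):
        d=np.array(q,float);d[i]+=1e-5;p2,r2=fk(d);J[:3,i]=(p2-p)/1e-5;J[3:,i]=(r2*r.inv()).as_rotvec()/1e-5
    return J
def follow(q,pos,rot,n=40):
    "damped least squares along a straight path; returns q, min joint margin, max joint travel per step, end error"
    q=np.array(q,float);p0,r0=fk(q);rv=(r0.inv()*rot).as_rotvec();mg=9;mx=0
    for i in range(1,n+1):
        tp=p0+(np.array(pos)-p0)*i/n;tr=r0*R.from_rotvec(rv*i/n);qs=q.copy()
        for _ in range(3):
            p,r=fk(q);e=np.r_[tp-p,(tr*r.inv()).as_rotvec()];J=jac(q)
            q=np.clip(q+J.T@np.linalg.solve(J@J.T+1e-5*np.eye(6),e),lo,hi)
        mx=max(mx,np.abs(q-qs).max());mg=min(mg,(q-lo).min(),(hi-q).min())
    p,r=fk(q);return q,mg,mx,np.linalg.norm(np.r_[p-pos,(r*rot.inv()).as_rotvec()])
E
python3 - <<'E'
from h import *
import kin
q0=monitor.get_state()["q"]; bowl=np.array([.508,-.411]); foot=np.r_[bowl,.14]
print(kin.fk(q0)[0])
for az in range(-180,180,20):
    q1,m1,x1,e1=kin.follow(q0,[.5205,-.2175,.237],pose(az,0))
    q2,m2,x2,e2=kin.follow(q1,[.5205,-.2175,.41],pose(az,0))
    for t in (42,-42):
        r=pose(az,t); tcp=foot-.225*r.apply([0,0,1])
        q3,m3,x3,e3=kin.follow(q2,[.5,-.36,.40],pose(az,t/2)); q4,m4,x4,e4=kin.follow(q3,tcp,r)
        if max(e1,e3,e4)<.02: print(az,t,np.round(tcp,2),"margins",np.round([m1,m2,m3,m4],2),"step",np.round([x1,x3,x4],3),"err",np.round([e1,e4],3),"q",np.round(q4,2))
E
```

```text
[ 0.46034494 -0.18921614  0.40019121]
-160 42 [ 0.65 -0.36  0.31] margins [0.07 0.07 0.11 0.11] step [0.054 0.01  0.036] err [0. 0.] q [ 0.28  1.2   0.11  0.53  0.38  1.98 -2.39]
-160 -42 [ 0.37 -0.46  0.31] margins [0.07 0.07 0.12 0.53] step [0.054 0.013 0.018] err [0. 0.] q [ 1.53  0.78 -0.72  1.81 -0.44  0.57 -1.42]
-140 42 [ 0.62 -0.31  0.31] margins [0.32 0.33 0.4  0.31] step [0.047 0.008 0.014] err [0. 0.] q [ 0.19  1.    0.03  1.03  0.53  1.61 -2.35]
-140 -42 [ 0.39 -0.51  0.31] margins [0.32 0.33 0.41 0.69] step [0.047 0.013 0.015] err [0. 0.] q [ 1.41  0.88 -0.62  1.46 -0.31  1.01 -1.29]
-120 42 [ 0.58 -0.28  0.31] margins [0.57 0.59 0.68 0.32] step [0.04  0.008 0.012] err [0. 0.] q [ 0.14  0.84 -0.04  1.44  0.72  1.3  -2.34]
-120 -42 [ 0.43 -0.54  0.31] margins [0.57 0.59 0.7  0.67] step [0.04  0.013 0.016] err [0. 0.] q [ 1.28  1.03 -0.6   1.06 -0.18  1.42 -1.18]
-100 42 [ 0.53 -0.26  0.31] margins [0.57 0.66 0.92 0.28] step [0.033 0.009 0.017] err [0. 0.] q [ 0.13  0.7  -0.1   1.8   0.97  1.03 -2.38]
-100 -42 [ 0.48 -0.56  0.31] margins [0.57 0.66 0.78 0.21] step [0.033 0
[... 1466 characters left out ...]
0 42 [ 0.48 -0.56  0.31] margins [0.29 0.15 0.04 0.04] step [0.038 0.01  0.036] err [0. 0.] q [ 1.2   1.32 -1.39  0.55  0.59  1.98  1.86]
80 -42 [ 0.53 -0.26  0.31] margins [0.29 0.15 0.15 0.32] step [0.038 0.008 0.014] err [0. 0.] q [ 0.59  0.86 -0.95  1.77  1.28  1.58  0.55]
100 -42 [ 0.48 -0.26  0.31] margins [0.22 0.08 0.08 0.2 ] step [0.047 0.009 0.019] err [0. 0.] q [ 0.73  0.8  -1.08  2.09  1.48  1.46  0.6 ]
120 -42 [ 0.43 -0.28  0.31] margins [0.15 0.01 0.01 0.07] step [0.056 0.01  0.025] err [0. 0.] q [ 0.97  0.8  -1.28  2.34  1.71  1.37  0.74]
140 -42 [ 0.39 -0.31  0.31] margins [0.09 0.   0.   0.  ] step [0.066 0.01  0.025] err [0. 0.] q [ 1.31  0.86 -1.45  2.45  1.94  1.2   1.1 ]
```

```bash
python3 -c "
from h import *
s=plan((.5205,-.2175,.32),-130,n=12)
plan((.5205,-.2175,.237),-130,start=s)"
```

```text
12 rows, total turn [ 3.000e-03 -1.000e-03  1.884e+00]
[-0.0, 0.6, 0.7] [0.0, -0.0, 0.157]
[0.1, 0.6, 0.7] [0.0, -0.0, 0.157]
[0.1, 0.5, 0.7] [0.0, -0.0, 0.157]
[0.2, 0.5, 0.7] [0.0, -0.0, 0.157]
[0.3, 0.5, 0.7] [0.0, -0.0, 0.157]
[0.4, 0.4, 0.7] [0.0, -0.0, 0.157]
[0.4, 0.3, 0.7] [0.0, -0.0, 0.157]
[0.5, 0.3, 0.7] [0.0, -0.0, 0.157]
[0.5, 0.2, 0.7] [0.0, -0.0, 0.157]
[0.5, 0.1, 0.7] [0.0, -0.0, 0.157]
[0.6, 0.0, 0.7] [0.0, -0.0, 0.157]
[0.6, -0.1, 0.7] [0.0, -0.0, 0.157]
2 rows, total turn [0. 0. 0.]
[0.0, 0.0, 4.2] [0.0, 0.0, 0.0]
[0.0, 0.0, 4.2] [0.0, 0.0, 0.0]
```

Emit:
{"op": "carry_out", "data": {"motion": [0,0.6,0.7,0,0,0.157,0.1,0.6,0.7,0,0,0.157,0.1,0.5,0.7,0,0,0.157,0.2,0.5,0.7,0,0,0.157,0.3,0.5,0.7,0,0,0.157,0.4,0.4,0.7,0,0,0.157]}}

```text
clock: 4.4
tool_pos: [0.4916, -0.2034, 0.3579]
eef_rot: [0.993, 0.119, 0.001, 0.001]
contact_force: [0.6, 0.0, 0.0]
opening: 0.999
```

Emit:
{"op": "carry_out", "data": {"motion": [0.4,0.3,0.7,0,0,0.157,0.5,0.3,0.7,0,0,0.157,0.5,0.2,0.7,0,0,0.157,0.5,0.1,0.7,0,0,0.157,0.6,0,0.7,0,0,0.157,0.6,-0.1,0.7,0,0,0.157,0,0,0,0,0,0,0,0,0,0,0,0]}}

```text
clock: 5.4
tool_pos: [0.5226, -0.216, 0.3166]
eef_rot: [0.94, -0.34, 0.002, 0.0]
contact_force: [-1.0, 0.7, -0.3]
opening: 1.002
```

```bash
python3 - <<'E'
from h import *
s=monitor.get_state(); show(s)
p=snapshot("wrist"); p["state"]=s; save(p,"w2"); w=world(p).reshape(-1,3)
for y0,y1 in ((-.28,-.15),(-.12,.0)):
    q=w[(w[:,0]>.45)&(w[:,0]<.6)&(w[:,1]>y0)&(w[:,1]<y1)&(w[:,2]>.16)&(w[:,2]<.226)]
    if len(q):
        f=lambda c:np.linalg.norm(q-np.array([*c,.187]),axis=1)-.025
        print(len(q),np.round(np.percentile(q,[1,50,99],axis=0),3).tolist())
    k=w[(w[:,0]>.45)&(w[:,0]<.6)&(w[:,1]>y0)&(w[:,1]<y1)&(w[:,2]>.222)&(w[:,2]<.24)]
    if len(k): print("knob",len(k),np.round(k.mean(0),4))
plan((.5205,-.2175,.237),-130)
E
```

```text
clock 5.4
q [ 0.4981  0.6003 -0.3127  1.7314  0.2366  0.8431 -2.186 ]
tool_pos [ 0.5226 -0.216   0.3166]
eef_rot [ 9.404e-01 -3.402e-01  1.900e-03  4.000e-04]
contact_force [-0.9508  0.7094 -0.3456]
moment [ 0.0637 -0.0006 -0.0639]
opening 1.0019
6937 [[0.502, -0.241, 0.163], [0.53, -0.224, 0.211], [0.546, -0.196, 0.221]]
knob 543 [ 0.5216 -0.2177  0.2299]
1540 [[0.5, -0.087, 0.185], [0.512, -0.08, 0.206], [0.521, -0.067, 0.219]]
2 rows, total turn [-0.001 -0.004  0.004]
[-0.1, 0.1, 4.0] [-0.0, -0.002, 0.002]
[-0.0, 0.1, 4.0] [-0.0, -0.002, 0.002]
```

View pics/w2.png

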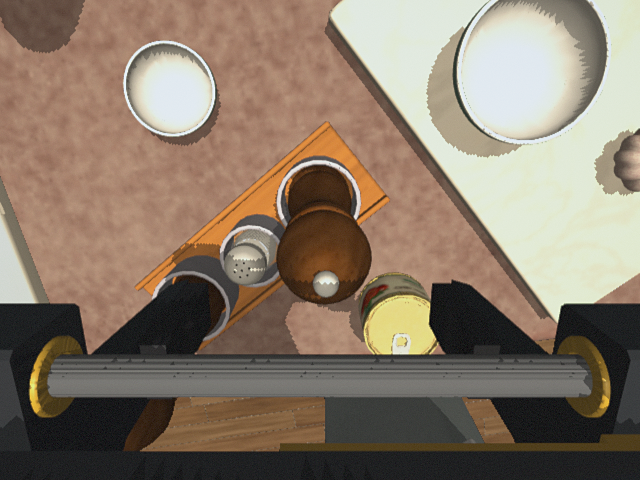

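Emit:
{"op": "carry_out", "data": {"motion": [-0.1,0.1,3.0,0,0,0,0,0,3.0,0,0,0,0,0,1.9,0,0,0,0,0,0,0,0,0,0,0,0,0,0,0]}}

```text
clock: 6.08
tool_pos: [0.5225, -0.2161, 0.2385]
eef_rot: [0.94, -0.341, 0.003, 0.0]
contact_force: [-0.4, -1.4, -0.7]
opening: 0.997
```

```bash
python3 -c "
from h import *
show(monitor.get_state())"
```

```text
clock 6.075
q [ 0.4726  0.7027 -0.2734  1.8138  0.2908  0.6585 -2.236 ]
tool_pos [ 0.5225 -0.2161  0.2385]
eef_rot [ 9.401e-01 -3.408e-01  2.900e-03  3.000e-04]
contact_force [-0.3819 -1.3756 -0.6764]
moment [0.0253 0.0183 0.0079]
opening 0.9971
```

Good height. Close, then lift 15 mm and weigh.

Emit:
{"op": "carry_out", "data": {"motion": [0,0,0,0,0,0,0,0,0,0,0,0,0,0,0,0,0,0,0,0,0,0,0,0,0,0,0,0,0,0], "hand": 0, "grip_force": 55}}

```text
clock: 6.7
tool_pos: [0.5221, -0.2161, 0.2377]
eef_rot: [0.94, -0.341, 0.002, 0.001]
contact_force: [-0.5, -0.3, 1.2]
opening: 0.547
```

Emit:
{"op": "carry_out", "data": {"motion": [0,0,-0.7,0,0,0,0,0,-0.8,0,0,0,0,0,0,0,0,0,0,0,0,0,0,0,0,0,0,0,0,0,0,0,0,0,0,0]}}

```text
clock: 7.45
tool_pos: [0.5219, -0.2158, 0.2524]
eef_rot: [0.94, -0.341, 0.002, 0.0]
contact_force: [-1.2, 0.2, -3.2]
opening: 0.55
```

```bash
python3 -c "
from h import *
show(monitor.get_state())
f=[]
for _ in range(6): snapshot('wrist'); f.append(monitor.get_state()['contact_force'])
print(np.round(f,2))"
```

```text
clock 7.45
q [ 0.4778  0.683  -0.2819  1.8021  0.2805  0.6919 -2.2275]
tool_pos [ 0.5219 -0.2158  0.2524]
eef_rot [ 9.401e-01 -3.410e-01  1.900e-03  4.000e-04]
contact_force [-1.2048  0.1915 -3.2046]
moment [ 0.0928  0.052  -0.0173]
opening 0.5503
[[ 0.13  0.08 -3.8 ]
 [ 0.38 -0.02 -3.75]
 [ 0.19  0.35 -4.05]
 [ 0.77 -0.05 -3.97]
 [-0.1   0.17 -4.  ]
 [ 0.52  0.68 -3.36]]
```

```bash
python3 - <<'E'
from h import *
import kin
s=monitor.get_state()
a=plan((.5205,-.2165,.40),-130,0,n=5)
b=plan((.49,-.36,.395),-130,-21,start=a,n=5)
r=pose(-130,-45); tcp=np.array([.507,-.410,.145])-.225*r.apply([0,0,1]); print(tcp)
c=plan(tcp,-130,-45,start=b,n=6)
q=s["q"]
for t in (a,b,c): q,m,x,e=kin.follow(q,*t); print(np.round(q,2),round(m,2),round(x,3),round(e,3))
E
```

```text
5 rows, total turn [-0.001 -0.004  0.002]
[-0.0, 0.0, -2.9] [-0.0, -0.001, 0.0]
[-0.0, 0.0, -2.9] [-0.0, -0.001, 0.0]
[-0.0, 0.0, -2.9] [-0.0, -0.001, 0.0]
[-0.0, 0.0, -2.9] [-0.0, -0.001, 0.0]
[-0.0, 0.0, -2.9] [-0.0, -0.001, 0.0]
5 rows, total turn [ 0.367 -0.     0.   ]
[1.4, 2.6, 0.1] [0.073, -0.0, 0.0]
[1.4, 2.6, -0.1] [0.073, -0.0, 0.0]
[1.4, 2.6, -0.3] [0.073, -0.0, 0.0]
[1.4, 2.6, -0.5] [0.073, -0.0, 0.0]
[1.4, 2.5, -0.7] [0.073, -0.0, 0.0]
[ 0.40473312 -0.53187692  0.30409903]
6 rows, total turn [ 0.419  0.    -0.   ]
[0.8, 3.4, 0.3] [0.07, 0.0, -0.0]
[0.8, 3.5, 0.1] [0.07, 0.0, -0.0]
[0.8, 3.5, -0.2] [0.07, 0.0, -0.0]
[0.8, 3.4, -0.4] [0.07, 0.0, -0.0]
[0.8, 3.4, -0.7] [0.07, 0.0, -0.0]
[0.8, 3.3, -0.9] [0.07, 0.0, -0.0]
[ 0.52  0.51 -0.34  1.62  0.19  1.05 -2.14] 0.43 0.009 0.0
[ 1.    0.62 -0.52  1.51 -0.08  1.03 -1.65] 0.53 0.013 0.0
[ 1.39  0.99 -0.66  1.25 -0.23  1.24 -1.24] 0.77 0.014 0.0
```

Emit:
{"op": "carry_out", "data": {"motion": [0,0,-1.0,0,0,0,0,0,-2.2,0,0,0,0,0,-2.2,0,0,0,0,0,-2.2,0,0,0,0,0,-2.2,0,0,0,0,0,-2.2,0,0,0,0,0,-2.0,0,0,0,0,0,-0.8,0,0,0], "grip_force": 60}}

```text
clock: 8.75
tool_pos: [0.5218, -0.2155, 0.4023]
eef_rot: [0.94, -0.341, 0.003, 0.0]
contact_force: [-0.6, 0.4, -4.3]
opening: 0.551
```

Emit:
{"op": "carry_out", "data": {"motion": [0.9,1.7,0.1,0.04,0,0,0.9,1.7,0,0.046,0,0,0.9,1.7,-0.1,0.046,0,0,0.9,1.7,-0.2,0.047,0,0,0.9,1.7,-0.2,0.047,0,0,0.9,1.6,-0.3,0.047,0,0,0.9,1.6,-0.4,0.047,0,0,0.8,1.3,-0.4,0.047,0,0]}}

```text
clock: 9.75
tool_pos: [0.4906, -0.3632, 0.3952]
eef_rot: [0.924, -0.335, 0.064, -0.171]
contact_force: [-0.1, -0.9, -4.6]
opening: 0.55
```

```bash
python3 - <<'E'
from h import *
s=monitor.get_state(); show(s)
r=pose(-130,-45); tcp=np.array([.507,-.410,.145])-.225*r.apply([0,0,1])
plan(tcp,-130,-45,n=10)
p=snapshot("side"); save(p,"side2"); p=snapshot("wrist"); cv2.imwrite("pics/pair2.png",cv2.resize(np.hstack([cv2.imread("pics/side2.png"),p["frame"][...,::-1]]),(800,300)))
E
```

```text
clock 9.75
q [ 1.0003  0.6264 -0.5143  1.4996 -0.0838  1.0332 -1.6472]
tool_pos [ 0.4906 -0.3632  0.3952]
eef_rot [ 0.9243 -0.3352  0.0638 -0.1713]
contact_force [-0.1397 -0.8566 -4.6372]
moment [-0.5091  0.507  -0.0054]
opening 0.55
10 rows, total turn [ 0.418 -0.002  0.003]
[0.4, 2.0, 0.2] [0.042, -0.0, 0.0]
[0.4, 2.1, 0.1] [0.042, -0.0, 0.0]
[0.4, 2.1, 0.0] [0.042, -0.0, 0.0]
[0.4, 2.1, -0.1] [0.042, -0.0, 0.0]
[0.4, 2.1, -0.2] [0.042, -0.0, 0.0]
[0.4, 2.0, -0.2] [0.042, -0.0, 0.0]
[0.4, 2.0, -0.3] [0.042, -0.0, 0.0]
[0.4, 2.0, -0.4] [0.042, -0.0, 0.0]
[0.4, 2.0, -0.5] [0.042, -0.0, 0.0]
[0.4, 2.0, -0.6] [0.042, -0.0, 0.0]
```

View pics/pair2.png

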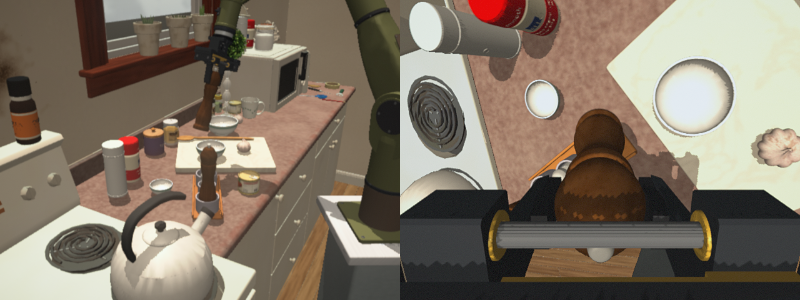

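The side half shows the mill held slanted at (210,100), in line with the gripper; the other mill stands in its cup at (208,175). In the wrist half, the bowl is clear at (693,97).

Emit:
{"op": "carry_out", "data": {"motion": [0.4,2.0,0.2,0.042,0,0,0.4,2.1,0.1,0.042,0,0,0.4,2.1,0,0.042,0,0,0.4,2.1,-0.1,0.042,0,0,0.4,2.1,-0.2,0.042,0,0,0.4,2.0,-0.2,0.042,0,0,0.4,2.0,-0.3,0.042,0,0,0.4,2.0,-0.4,0.042,0,0]}}

```text
clock: 10.85
tool_pos: [0.4217, -0.4962, 0.3223]
eef_rot: [0.883, -0.319, 0.119, -0.323]
contact_force: [-0.3, -0.2, -3.8]
opening: 0.554
```

Emit:
{"op": "carry_out", "data": {"motion": [0.4,2.0,-0.5,0.042,0,0,0.4,2.0,-0.6,0.042,0,0,0,0,0,0,0,0,0,0,0,0,0,0,0,0,0,0,0,0]}}

```text
clock: 11.48
tool_pos: [0.4054, -0.5285, 0.3059]
eef_rot: [0.869, -0.313, 0.133, -0.36]
contact_force: [0.3, 0.2, -3.2]
opening: 0.55
```

```bash
python3 - <<'E'
from h import *
s=monitor.get_state(); show(s)
z=R.from_quat(s["eef_rot"]).apply([0,0,1]); print("foot if aligned",np.array(s["tool_pos"])+.225*z)
ims=[]
for n in ["side","top","wrist"]:
    p=snapshot(n); p["state"]=s; ims.append(p["frame"][...,::-1]); w=world(p)
    for t in ["mill_a","bowl","salt"]:
        for m in finder.masks_of(p,t):
            q=w[m["pixels"]]; q=q[~np.isnan(q[:,0])]
            if len(q)<20: continue
            print(n,t,round(m["p"],2),np.round(np.percentile(q,[2,50,98],axis=0),3).tolist())
            if t=="mill_a":
                c=q.mean(0); v=np.linalg.svd(q-c,full_matrices=False)[2][0]; v*=np.sign(v[2]); print("   axis tilt",round(np.degrees(np.arccos(v[2])),1),np.round(v,2))
cv2.imwrite("pics/pair3.png",cv2.resize(np.hstack([ims[0][120:360,180:500],ims[1][100:340,120:440]]),(800,300)))
E
```

```text
clock 11.475
q [ 1.3917  0.9831 -0.6653  1.2518 -0.2366  1.2347 -1.2356]
tool_pos [ 0.4054 -0.5285  0.3059]
eef_rot [ 0.8689 -0.3127  0.1327 -0.36  ]
contact_force [ 0.282   0.233  -3.2461]
moment [-1.095   0.9551 -0.0274]
opening 0.5505
foot if aligned [ 0.50790352 -0.40646275  0.14714128]
side mill_a 0.75 [[0.41, -0.772, 0.064], [0.471, -0.436, 0.212], [0.527, -0.386, 0.296]]
   axis tilt 86.5 [0.2  0.98 0.06]
side mill_a 0.65 [[0.503, -0.061, 0.057], [0.525, -0.045, 0.144], [0.547, -0.035, 0.222]]
   axis tilt 2.9 [-0.02 -0.05  1.  ]
side bowl 0.95 [[0.379, -0.797, 0.005], [0.423, -0.688, 0.047], [0.469, -0.648, 0.069]]
side bowl 0.88 [[0.454, -0.467, 0.029], [0.495, -0.441, 0.068], [0.561, -0.063, 0.215]]
side bowl 0.84 [[0.647, -0.216, 0.009], [0.685, -0.196, 0.026], [0.717, -0.139, 0.037]]
top mill_a 0.95 [[0.421, -0.485, 0.16], [0.479, -0.438, 0.211], [0.526, -0.391, 0.277]]
   axis tilt 44.2 [-0.48 -0.51  0.72]
top mill_a 0.69 [[0.498, -0.09, 0.012], [0.516, -0.076, 0.194], [0.548, -0.039, 0.231]]
   axis tilt 0.5 [-0.01 -0.01  1.  ]
top bowl 0.77 [[0.454, -0.45, 0.035], [0.501, -0.392, 0.051], [0.559, -0.358, 0.08]]
top bowl 0.73 [[0.645, -0.214, 0.002], [0.685, -0.177, 0.014], [0.718, -0.144, 0.037]]
top salt 0.57 [[0.506, -0.161, 0.04], [0.522, -0.147, 0.092], [0.543, -0.127, 0.103]]
wrist mill_a 0.84 [[0.407, -0.529, 0.16], [0.437, -0.518, 0.278], [0.523, -0.429, 0.301]]
   axis tilt 45.8 [-0.33 -0.64  0.7 ]
wrist mill_a 0.75 [[0.513, -0.086, 0.112], [0.53, -0.082, 0.147], [0.543, -0.069, 0.163]]
   axis tilt 44.2 [-0.38 -0.58  0.72]
wrist bowl 0.97 [[0.645, -0.214, 0.008], [0.687, -0.163, 0.024], [0.717, -0.14, 0.036]]
wrist bowl 0.88 [[0.456, -0.463, 0.036], [0.509, -0.402, 0.048], [0.561, -0.362, 0.079]]
wrist salt 0.63 [[0.525, -0.158, 0.054], [0.537, -0.154, 0.065], [0.545, -0.147, 0.084]]
wrist salt 0.49 [[0.529, -0.234, 0.001], [0.554, -0.166, 0.049], [0.585, -0.056, 0.067]]
```

View pics/pair3.png

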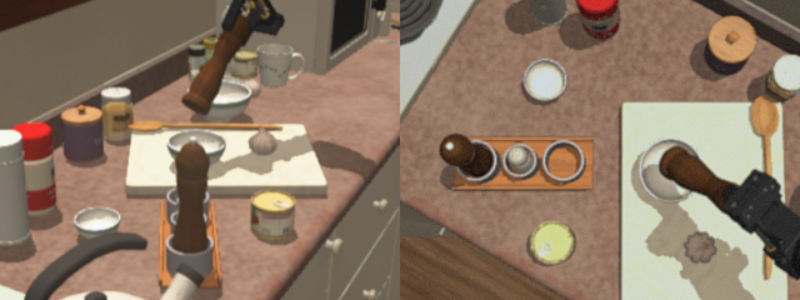

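```bash
python3 -c "
from h import *
s=monitor.get_state(); print(s['clock'],np.abs(s['qd']).max(),s['contact_force'],s['opening'])
print(workorder.finish_job())"
```

```text
12.075 0.001282069646568994 [-0.26490496 -0.12065693 -4.2865826 ] 0.548105507898201
the job is handed in; nothing more can be done
None
```

I handed the job in at 12.1 s with the full mill held slanted over the middle-sized bowl. No verdict came back.

- **Which mill is full:** I lifted the mill from the right-hand (-y) cup 15 mm and its weight read about 3.8 N, roughly 0.39 kg. That is well above the empty mill's 0.18 kg limit. I never touched the other mill and took it to be the empty one by elimination.
- **Final pose:** From the arm pose, the foot is at about (0.508, -0.406, 0.147). That is within about 5 mm of the bowl's middle and about 69 mm above its rim. The tilt is about 45° (the top camera's fit to the mill gave 44°). The arm was still, and the grip was steady with the fingers set to 60 N.
- **Rest of the scene:** The last pictures show the other mill upright in its cup, the salt in the middle cup, and the bowl, garlic and tin where they started.
- **What failed or disagreed:**
    - My first rehearsal of the slanted pose, pointing away from the robot with nothing held, ran into a wrist limit. I used a different tilt direction instead.
    - In the final check, the side camera's fit for the held mill gave 86°. Its mask had taken in background, so I set that reading aside.
    - The wrist camera's second mill detection was also bad.

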